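# Lock the scanner stand to the desk rail

### The arm

A 6-joint arm with a two-finger parallel gripper is mounted at the origin on the work surface. World frame = base frame: x ahead of the robot, y to its left, z up, the work surface at z = 0. Lengths are in m, angles in rad, forces in N, time in s.
With the tool pointing down it reaches from about 0.425 to 0.95 m from the base axis. Payload 3.5 kg.
Tool frame: the origin (TCP) lies between the finger pads; the fingertips stand 19 mm ahead of it and the grasp point (between the pads) is the TCP; z points along the fingers, y is the line along which they close (so a half turn about z gives the same grasp; the last joint's range is limited). The gripper opens to 85 mm and grips with 20 to 120 N. Pads are 22 mm wide; open, the fingers measure 114 mm over their backs; the gripper's body (76 mm by 85 mm) begins 54 mm behind the grasp point. The pads swing forward as they close: fully open they stand 13 mm farther back than shut.
Start: joints at [-1.399, 0.286, 1.577, -0, 1.279, -0.15], TCP at [0.214, -0.64, 0.25] pointing down, gripper open.
Joint ranges: [-2.77, 2.77], [-0.9, 2.22], [0.21, 2.48], [-1.53, 4.67], [0.24, 2.81], [-2.84, 2.84]. Speed limits (rad/s): [2.79, 2.79, 3.14, 3.14, 3.14, 3.14].

### API

Orientations are given as a unit quaternion [x, y, z, w].
In Python, from plant import get_state, cams, ctrl gives the robot as it stands. The module is installed in compiled form; this text tells all that it offers.
- The arm moves only by the tool jog_arm, never from a script. Its argument "deltas" is text: rows parted by semicolons, each of 6 numbers parted by spaces: the shift along the world's x, y, z normalised to -1 to 1, where 1 is 0.02 m, then the turn, a rotation vector about the world's x, y, z normalised to -1 to 1, where 1 is 0.1 rad. In form: x y z ax ay az; .... A call has 1 to 20 rows; each row shifts and turns the commanded pose from where the row before left it; what a row does not reach is not made up. A row lasts 1/8 s, in which the tool goes at most 62.5 mm and 10.7 degrees, less where a joint would pass 70% of its speed; a pose out of reach is approached as far as the arm can. A call with a number of a shift or a turn outside -1 to 1 is refused whole. A call with a gripper value outside its range is refused whole. "gripper" is the opening, from 0 (shut) to 1 (fully open), set as the call begins (left out, the last holds). The fingers move at their own pace and stop on an object; "squeeze" is the grip in N (left out, the last holds). Time passes only in rows, so rows that do not move let the fingers close. It gives the time, the measured TCP pose, the force, the opening and the grip force at its end, in the units of the state.
- get_state(): the state, without advancing time (a new reading comes with each control period).
- cams.read_camera(name): name is "scene" or "side" or "wrist"; returns a dict with "color" (400x640x3 uint8, blue, green, red), "vfov" (degrees; the focal length in pixels is half the picture's height over the tangent of half this angle, whatever the lens; pixels are square), "cx", "cy" (the principal point, pixels), "rvec" (rotation vector, rad) and "tvec" (3), from world to camera coordinates, as OpenCV has them. Camera axes: x right, y down, z forward; pixel columns grow to the right and rows downward; lengths in m; the calibration is good to about 2 mm. A picture is of the moment at which its call begins. There is no depth.
- ctrl.sign_off(): hands the job in; it is judged then, once.
The state is a dict: "time": time; "qpos": joint angles; "dq": joint speeds; "joint_efforts": joint torques, N m; "eef_pos": TCP position; "tcp_rot": TCP orientation; "contact_force": force on the tool from outside, world axes, zero at the start; "wrist_torque": the same for the moment, N m; "opening": opening from 0.0 (shut) to 1.0 (fully open); "finger_force": force on a finger pad.
Only numpy, scipy, OpenCV 4.12 (cv2) and the standard library are available. Lean on these libraries where they do the work, as an engineer would, in place of code of your own. Each camera call takes 0.05 s, during which the arm holds its last target. There are 200 camera calls.

### The job

At the vaccination desk the barcode-scanner stand sits unlocked on the slotted equipment rail. Take the hammer-head wing bolt (the one with the straight bar handle, not the round-knob screw) from the tray, lower it lengthwise through the oblong hole of the stand's foot plate until its collar rests on the plate, then give it a quarter turn, either way, so that its head lies square across the slot under the lips. Let go of it and leave the round-knob screw and the pump bottle where they are.

Things in the scene. Friction and masses are not known exactly. Their poses are not given: they have to be found in the camera images.
- wing_bolt: Hammer-head bolt, 0.14 kg, 76 mm tall, upright on its head in a shallow white tray (rim 14 mm high). Origin: centre of its underside, z up. Steel head 52 (x) x 16 (y) mm, z 0 to 10; shank 14 mm thick; round collar 56 mm wide, z 32 to 38; black bar handle 60 (x) x 16 (y) mm, z 38 to 76, gripped across its 16 mm. Handle and head are parallel.
- slot (a point): Centre of the 32 x 80 mm hole in the stand's fixed grey foot plate, at its top face, 55 mm above the desk. y along hole and rail slot, z up. Rail slot 32 wide; lip undersides at z -15, hollow 72 wide, its floor at z -50 mm. Bolt seated by its collar: its origin at z -32; it turns freely there or up to 5 mm higher. Scanner post: over 90 mm off towards +y, 235 mm high.
- knob_screw: Bystander, in the same tray about 116 mm from the bolt: screw with a black round knob 48 mm in diameter, standing on a round steel foot 34 mm in diameter, 76 mm tall, no hammer head. Origin: centre of its underside. Leave it.
- pump_bottle: Bystander: white hand-sanitiser pump bottle with a yellow band, 72 mm in diameter, 163 mm tall, standing on the desk beyond the work. Origin: centre of its underside. Leave it.
Mind the look-alikes: they are no part of the job. Leave any pink look-alike of the wing_bolt alone.

How it is judged:
On the way:
1. the bolt's head is down through the hole, wholly below the rail's lips, lying along the slot (within 25 degrees) (z of wing_bolt in the frame of slot below -0.025 m and horizontal distance between wing_bolt and slot below 0.025 m and angle between the x axis of wing_bolt and the y axis of slot, either way round below 0.44 rad), for 0.1 s.
At the end, for the whole second after the job is handed in: The bolt stands at rest in the hole, its head wholly below the rail's lips (its underside 25 to 42 mm below the plate's top), within 25 mm of the hole's centre, turned square across the slot within 20 degrees, upright within 8 degrees, and released (z of wing_bolt in the frame of slot between -0.042 and -0.025 m and horizontal distance between wing_bolt and slot below 0.025 m and angle between the x axis of wing_bolt and the x axis of slot, either way round below 0.35 rad and angle between wing_bolt's own z axis and vertical below 0.15 rad and linear speed of wing_bolt below 0.02 m/s and angular speed of wing_bolt below 0.3 rad/s); the robot touches nothing.
It fails at once if the round-knob screw is moved by more than 30 mm (distance of knob_screw from where it was at the start of the episode above 0.03 m).
It fails at once if the pump bottle is moved by more than 30 mm (distance of pump_bottle from where it was at the start of the episode above 0.03 m).
It also fails if it takes over 42 s, if anything falls off the work surface, if the arm or the gripper's body presses on something with over 40 N, if the wrist force passes 120 N, or if a joint passes its speed limit or range.

## Working session

There is one attempt and no reset: what is moved stays moved. The work goes in short steps, Python scripts to look and compute and a tool call to move; the robot and the scene stay as the last step left them, time stands still between calls to the robot, and variables do not carry over. Pictures are saved under pics/ and viewed, at most 10 in all, crops included, and the job is handed in when it is done.

Besides the shell and the picture viewer there is one more tool, called after "Call:" by a JSON object that holds its "api" and its "payload". jog_arm: Moves the arm, as the interface text tells. Its arguments: {"type":"object","properties":{"deltas":{"type":"string"},"gripper":{"type":"number"},"squeeze":{"type":"number"}},"required":["deltas"]}

```bash
mkdir -p pics
cat > h.py <<'E'
import numpy as np, cv2, pickle
from plant import get_state, cams, ctrl
def grab(n,tag):
    r=cams.read_camera(n); cv2.imwrite(f'pics/{tag}.png',r['color']); pickle.dump(r,open(f'pics/{tag}.pkl','wb')); return r
def P(r):
    f=200/np.tan(np.radians(r['vfov'])/2)
    K=np.array([[f,0,r['cx']],[0,f,r['cy']],[0,0,1]]); R=cv2.Rodrigues(np.array(r['rvec'],float))[0]
    return K,R,np.array(r['tvec'],float).ravel()
def ray(r,uv):
    K,R,t=P(r); d=R.T@np.linalg.inv(K)@[uv[0],uv[1],1]; return -R.T@t,d/np.linalg.norm(d)
def onz(r,uv,z):
    c,d=ray(r,uv); return c+d*(z-c[2])/d[2]
def tri(*obs):
    A=np.zeros((3,3));b=np.zeros(3)
    for r,uv in obs:
        c,d=ray(r,uv);M=np.eye(3)-np.outer(d,d);A+=M;b+=M@c
    x=np.linalg.solve(A,b)
    return x,[np.linalg.norm(np.cross(x-ray(r,uv)[0],ray(r,uv)[1])) for r,uv in obs]
def proj(r,p):
    K,R,t=P(r);q=K@(R@np.array(p)+t);return q[:2]/q[2]
def L(tag): return pickle.load(open(f'pics/{tag}.pkl','rb'))
E
python3 - <<'E'
from h import *
for n in('scene','side','wrist'):
    r=grab(n,n+'0'); K,R,t=P(r); print(n,-R.T@t,R[2],r['vfov'],r['cx'],r['cy'])
print(get_state())
E
```

```text
scene [ 1.1832663  -0.08462294  0.84463447] [-0.6451415  -0.0525451  -0.76225419] 44.66842102619537 315.08635896736826 202.034699197319
side [0.24770539 0.60736965 0.54804096] [ 0.32498233 -0.78067633 -0.53378924] 57.435224920020936 324.7393727178588 192.38226507700114
wrist [ 0.28169922 -0.61714487  0.37268175] [-0.26986605 -0.08798165 -0.95886993] 59.30550237967686 315.6722286351218 199.62747577698897
{'time': 0.15, 'qpos': array([-1.39899755e+00,  2.87024453e-01,  1.57785345e+00,  9.80063733e-07,
        1.27858193e+00, -1.50000802e-01]), 'dq': array([ 0.00041927, -0.00286925, -0.00539566,  0.00027665, -0.00084348,
        0.0007515 ]), 'joint_efforts': array([ 2.91860952e-04, -4.06606114e+01, -2.93141413e+01, -1.22094630e-04,
        3.98717006e-03, -2.54981252e-06]), 'eef_pos': array([ 0.21343048, -0.63986645,  0.24921647]), 'tcp_rot': array([ 9.87083123e-01,  1.60206231e-01, -9.70586561e-06, -9.33537665e-04]), 'contact_force': array([-0.68057322,  0.309932  , -0.2974457 ]), 'wrist_torque': array([-0.02998003,  0.04529471, -0.00525544]), 'finger_force': 0.0, 'opening': 1.0021153683797945}
```

View pics/scene0.png

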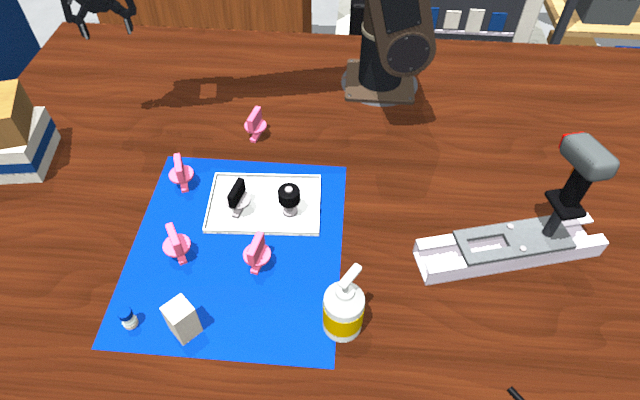

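View pics/side0.png

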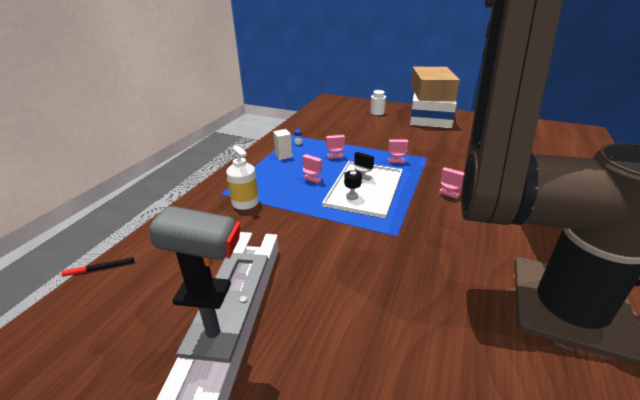

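View pics/wrist0.png

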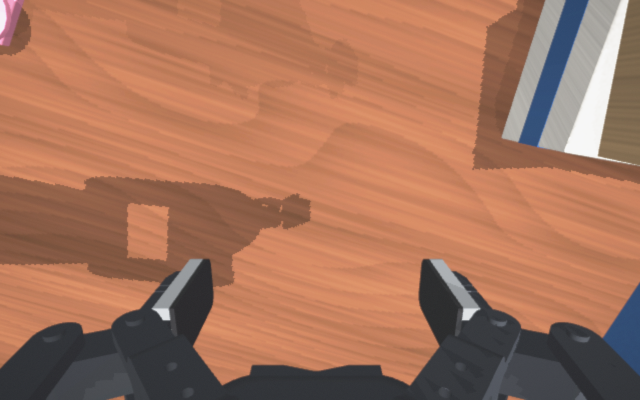

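The scene view shows the bolt's handle at about (237,190), the knob at (289,193), the hole at (487,245) and the pump bottle at (343,310). In the side view the bolt is at about (364,160) and the knob at (353,179). The wrist view shows only desk.

Run:
```python
from h import *
s,d=L('scene0'),L('side0')
print('bolt handle',tri((s,(237,191)),(d,(364,160))))
print('knob',tri((s,(289,190)),(d,(353,176))))
print('hole',onz(s,(487,245),.055))
for uv in [(454,239),(563,221),(575,246),(462,262),(466,241),(502,235),(510,245),(474,254)]: print(uv,onz(s,uv,.055))
print('bottle',onz(s,(343,335),0))
```

```text
bolt handle (array([ 0.50462054, -0.30814799,  0.06229604]), [np.float64(0.00027305427108245776), np.float64(0.00027305427108248226)])
knob (array([ 0.49998306, -0.19561361,  0.07011304]), [np.float64(0.0009652571567649798), np.float64(0.0009652571567648591)])
hole [0.59743626 0.20956669 0.055     ]
(454, 239) [0.58812623 0.14586867 0.055     ]
(563, 221) [0.52286371 0.37457821 0.055     ]
(575, 246) [0.58520129 0.38282971 0.055     ]
(462, 262) [0.64212629 0.15572368 0.055     ]
(466, 241) [0.59108136 0.1692261  0.055     ]
(502, 235) [0.56992192 0.24324668 0.055     ]
(510, 245) [0.59359221 0.25500412 0.055     ]
(474, 254) [0.62136101 0.18115328 0.055     ]
bottle [ 0.78525095 -0.06465802  0.        ]
```

Run:
```python
import cv2,numpy as np
a=cv2.imread('pics/scene0.png')
x=cv2.resize(a[165:245,200:330],None,fx=4.9,fy=4.9,interpolation=2)[:,:637]
y=cv2.resize(a[205:285,410:540],None,fx=4.9,fy=4.9,interpolation=2)[:,:637]
z=np.vstack([cv2.resize(x,(487,300)),cv2.resize(y,(487,300))]);cv2.imwrite('pics/crop1.png',z)
```

```text
(no output)
```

View pics/crop1.png

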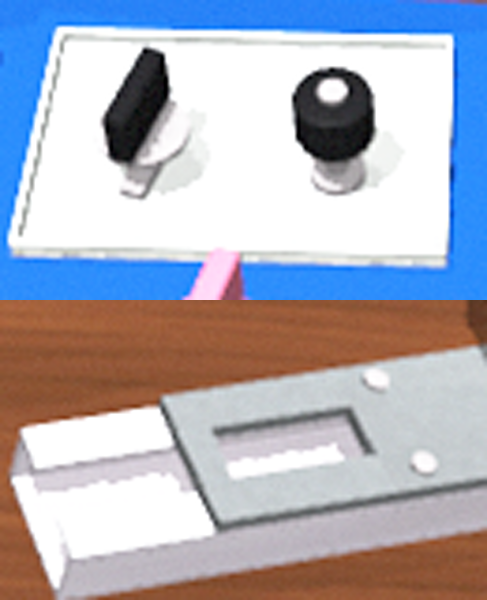

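The crop shows the handle running roughly towards the scene camera, and the hole with its long axis about 16° off world y. Next, the wrist camera goes over the bolt.

Call:
{"api": "jog_arm", "payload": {"deltas": "0.85 0.97 -0.1 0 0 0;0.85 0.97 -0.1 0 0 0;0.85 0.97 -0.1 0 0 0;0.85 0.97 -0.1 0 0 0;0.85 0.97 -0.1 0 0 0;0.85 0.97 -0.1 0 0 0;0.85 0.97 -0.1 0 0 0;0.85 0.97 -0.1 0 0 0;0.85 0.97 -0.1 0 0 0;0.85 0.97 -0.1 0 0 0;0.85 0.97 -0.1 0 0 0;0.85 0.97 -0.1 0 0 0;0.85 0.97 -0.1 0 0 0;0.85 0.97 -0.1 0 0 0;0.85 0.97 -0.1 0 0 0;0.85 0.97 -0.1 0 0 0;0.85 0.97 -0.1 0 0 0;0 0 0 0 0 0;0 0 0 0 0 0", "gripper": 1}}

```text
time: 2.52
eef_pos: [0.5024, -0.3104, 0.2164]
tcp_rot: [0.987, 0.16, -0.0, 0.0]
contact_force: [-0.3, -0.0, 1.0]
opening: 0.997
finger_force: 0.0
```

Run:
```python
from h import *
r=grab('wrist','w1'); print(get_state()['eef_pos'],get_state()['tcp_rot'])
```

```text
[ 0.50225735 -0.3107948   0.21642346] [ 9.87106991e-01  1.60061683e-01 -7.14911619e-05  2.02823520e-04]
```

View pics/w1.png

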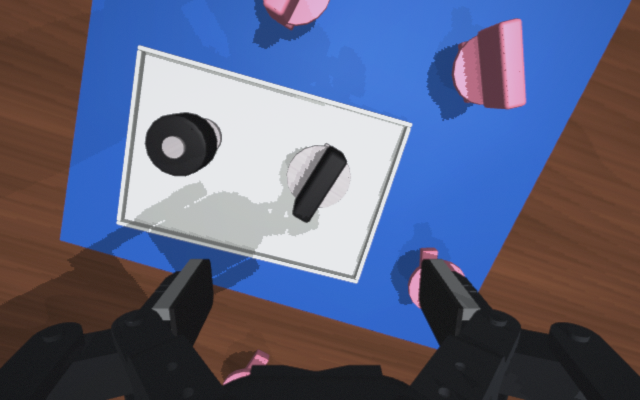

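The wrist view shows the black handle running from (338,150) to (302,216), with the knob at (180,145). I'll fit the handle box to its silhouettes in the wrist, scene and side views.

```bash
cat > fit.py <<'E'
from h import *
from scipy.optimize import minimize
def mask(r,c,rad):
    m=(r['color'].max(2)<75).astype(np.uint8)
    k=np.zeros_like(m);cv2.circle(k,c,rad,1,-1);return m*k
def sil(r,p,S=8):
    x,y,z,a=p;c,s=np.cos(a),np.sin(a)
    q=[]
    for i in(-.03,.03):
        for j in(-.008,.008):
            for k in(0,.038): q.append(proj(r,(x+c*i-s*j,y+s*i+c*j,z+k)))
    h=cv2.convexHull(np.array(q,np.float32))
    m=np.zeros((400,640),np.uint8);cv2.fillConvexPoly(m,np.round(h*256).astype(np.int32),255,cv2.LINE_AA,8);return m/255.
def cost(p,obs): return sum(np.abs(sil(r,p)-m).sum()/m.sum() for r,m in obs)
def fit(obs,p0):
    best=None
    for da in(-.2,0,.2):
        st=np.array(p0)+[0,0,0,da]
        sx=np.vstack([st]+[st+np.eye(4)[i]*[.008,.008,.008,.2][i] for i in range(4)])
        o=minimize(cost,st,(obs,),method='Nelder-Mead',options=dict(initial_simplex=sx,maxiter=300,xatol=1e-5,fatol=1e-4))
        if best is None or o.fun<best.fun: best=o
    return best.x,best.fun,[cost(best.x,[o]) for o in obs]
E
python3 - <<'E'
from fit import *
w,s,d=L('w1'),L('scene0'),L('side0')
ow=(w,mask(w,(320,183),45));os=(s,mask(s,(237,192),18));od=(d,mask(d,(364,160),13))
print([o[1].sum() for o in(ow,os,od)])
a,b=onz(w,(338,150),.078),onz(w,(302,216),.078);a0=np.arctan2(*(a-b)[1::-1]);print(a,b,a0)
p0=[.505,-.308,.043,a0]
for n,o in dict(all=[ow,os,od],ws=[ow,os],w=[ow]).items(): print(n,fit(o,p0))
E
```

```text
[np.uint64(1789), np.uint64(317), np.uint64(238)]
[ 0.53892516 -0.31569057  0.078     ] [ 0.48079274 -0.3062324   0.078     ] -0.1612872343003715
all (array([ 0.50460879, -0.31148565,  0.03633513, -0.16684094]), np.float64(1.0518551273550016), [np.float64(0.16409210973377616), np.float64(0.40529473619100637), np.float64(0.48246828143021914)])
ws (array([ 0.50337013, -0.31226644,  0.02949458, -0.1684085 ]), np.float64(0.5311327413636104), [np.float64(0.12405659860366729), np.float64(0.40707614275994314)])
w (array([ 0.49999172, -0.31394236,  0.0116872 , -0.22316818]), np.float64(0.06614495994037638), [np.float64(0.06614495994037638)])
```

```bash
sed -i 's/<75/<130/' fit.py
python3 - <<'E'
from fit import *
w,s,d=L('w1'),L('scene0'),L('side0')
ow=(w,mask(w,(320,183),45));os=(s,mask(s,(237,192),18));od=(d,mask(d,(364,160),13))
print([o[1].sum() for o in(ow,os,od)])
p0=[.505,-.308,.043,-.17]
for n,o in dict(all=[ow,os,od],ws=[ow,os],w=[ow],sd=[os,od]).items(): print(n,fit(o,p0))
v=[]
for r,m in(ow,os,od):
    x=sil(r,fit([ow,os,od],p0)[0]); y0,x0=np.array(np.nonzero(m)).min(1)-8;y1,x1=np.array(np.nonzero(m)).max(1)+8
    im=r['color'].copy();c,_=cv2.findContours((x>.5).astype(np.uint8),0,1);cv2.drawContours(im,c,-1,(0,0,255),1)
    v.append(cv2.resize(np.hstack([r['color'][y0:y1,x0:x1],im[y0:y1,x0:x1]]),(480,200),interpolation=0))
cv2.imwrite('pics/fit1.png',np.vstack(v))
E
```

```text
[np.uint64(1980), np.uint64(343), np.uint64(286)]
all (array([ 0.50630199, -0.31122467,  0.03837855, -0.20482847]), np.float64(0.7250119730431855), [np.float64(0.09611210140621906), np.float64(0.3451209055050592), np.float64(0.2837789661319073)])
ws (array([ 0.50417522, -0.31164114,  0.03172996, -0.20369203]), np.float64(0.4028764810397464), [np.float64(0.06709645474351358), np.float64(0.33578002629623277)])
w (array([ 0.50359676, -0.31203351,  0.02784619, -0.22806012]), np.float64(0.04774806892453951), [np.float64(0.04774806892453951)])
sd (array([ 0.50752332, -0.30991102,  0.03943437, -0.08481782]), np.float64(0.5812337722301708), [np.float64(0.27166295089464354), np.float64(0.3095708213355272)])
```

View pics/fit1.png

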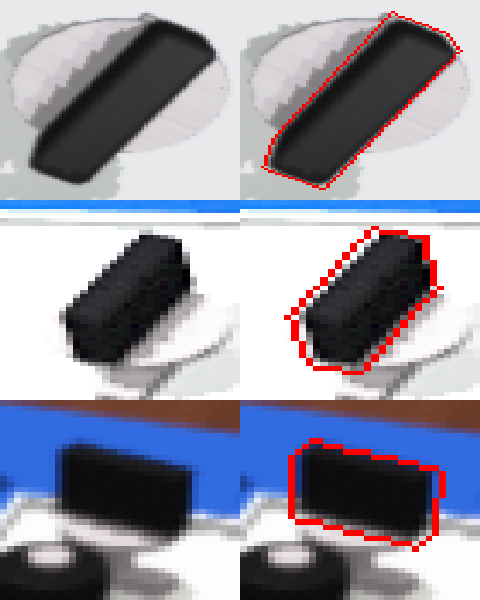

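The fit puts the bolt at about (0.505, -0.311), with the underside of the handle near 0.039 and a yaw of about -0.20. Next I rotate the tool, descend part-way, and measure again with a clearance check against the pink look-alikes.

Call:
{"api": "jog_arm", "payload": {"deltas": "0.02 0 -0.5 0 0 -0.88;0.02 0 -0.5 0 0 -0.88;0.02 0 -0.5 0 0 -0.88;0.02 0 -0.5 0 0 -0.88;0.02 0 -0.5 0 0 -0.88;0.02 0 -0.5 0 0 -0.88;0 0 0 0 0 0;0 0 0 0 0 0"}}

```text
time: 3.58
eef_pos: [0.5048, -0.3111, 0.1568]
tcp_rot: [0.995, -0.103, 0.0, 0.0]
contact_force: [0.4, 0.6, 0.3]
opening: 0.998
finger_force: 0.0
```

Run:
```python
from fit import *
r=grab('wrist','w2'); st=get_state();print(st['eef_pos'],st['tcp_rot'],st['qpos'])
w,s,d=L('w1'),L('scene0'),L('side0')
c=proj(r,(.505,-.311,.06)).astype(int);print(c)
c=tuple(int(v) for v in c)
ow=(w,mask(w,(320,183),45));o2=(r,mask(r,c,65));os=(s,mask(s,(237,192),18));od=(d,mask(d,(364,160),13))
print(o2[1].sum())
for n,o in dict(all=[ow,o2,os,od],ww=[ow,o2],w2=[o2]).items(): print(n,fit(o,[.505,-.311,.04,-.2]))
# pink blobs in scene
m=((s['color'][...,2]>180)&(s['color'][...,1]<170)&(s['color'][...,0]>120)).astype(np.uint8)
n,_,stt,cc=cv2.connectedComponentsWithStats(m)
for i in range(1,n):
    if stt[i,4]>60: print('pink',cc[i].round(),onz(s,cc[i],.04).round(3))
```

```text
[ 0.50496325 -0.31111204  0.1570218 ] [ 9.94709310e-01 -1.02728125e-01  4.42519956e-04  3.52782788e-04] [-7.23108029e-01  2.01003500e-01  1.85868292e+00 -6.77542189e-05
  1.08077595e+00  1.05353953e+00]
[315 209]
2785
all (array([ 0.50545842, -0.31089799,  0.03730907, -0.2163276 ]), np.float64(0.810476232595759), [np.float64(0.0865478312537136), np.float64(0.0807082761291231), np.float64(0.3500485908649174), np.float64(0.2931715343480049)])
ww (array([ 0.50483373, -0.31092848,  0.03475739, -0.22067619]), np.float64(0.15610703081080102), [np.float64(0.08057635175282235), np.float64(0.07553067905797867)])
w2 (array([ 0.50406899, -0.31053985,  0.03228539, -0.22337906]), np.float64(0.06337170415742599), [np.float64(0.06337170415742599)])
pink [254. 128.] [ 0.272 -0.312  0.04 ]
pink [186. 173.] [ 0.441 -0.44   0.04 ]
pink [182. 181.] [ 0.465 -0.445  0.04 ]
pink [180. 248.] [ 0.646 -0.4    0.04 ]
pink [257. 258.] [ 0.656 -0.243  0.04 ]
```

View pics/w2.png

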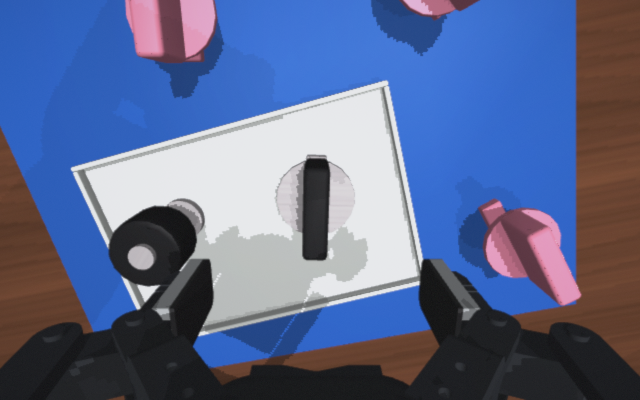

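The handle is now vertical in the view, from (315,158) to (315,258) between the fingers, and the knob and pink bolts are clear. Now descend and grip.

Call:
{"api": "jog_arm", "payload": {"deltas": "0 0 -0.9 0 0 -0.1;0 0 -0.9 0 0 0;0 0 -0.9 0 0 0;0 0 -0.9 0 0 0;0 0 -0.8 0 0 0;0 0 0 0 0 0;0 0 0 0 0 0"}}

```text
time: 4.5
eef_pos: [0.5053, -0.3108, 0.0687]
tcp_rot: [0.994, -0.108, 0.0, 0.0]
contact_force: [-0.5, 0.1, -0.2]
opening: 1.0
finger_force: 0.0
```

Call:
{"api": "jog_arm", "payload": {"deltas": "0 0 0 0 0 0;0 0 0 0 0 0;0 0 0 0 0 0;0 0 0 0 0 0;0 0 0 0 0 0;0 0 0 0 0 0;0 0 0 0 0 0;0 0 0 0 0 0", "gripper": 0, "squeeze": 50}}

```text
time: 5.5
eef_pos: [0.5051, -0.3108, 0.0687]
tcp_rot: [0.994, -0.108, 0.0, 0.0]
contact_force: [0.8, 0.4, 2.7]
opening: 0.178
finger_force: 49.0
```

Gripped: the opening of 0.178 is about 15 mm, which matches the handle. Now lift, carry and turn towards the slot, stopping short so the wrist camera can see the hole.

Call:
{"api": "jog_arm", "payload": {"deltas": "0 0 1 0 0 0;0 0 1 0 0 0;0 0 1 0 0 0;0 0 1 0 0 0;0 0 1 0 0 0;0 0 0.5 0 0 0;0.24 0.98 0 0 0 0.89;0.24 0.98 0 0 0 0.89;0.24 0.98 0 0 0 0.89;0.24 0.98 0 0 0 0.89;0.24 0.98 0 0 0 0.89;0.24 0.98 0 0 0 0.89;0.24 0.98 0 0 0 0.89;0.24 0.98 0 0 0 0.89;0.24 0.98 0 0 0 0.89;0.24 0.98 0 0 0 0.89"}}

```text
time: 7.5
eef_pos: [0.5527, -0.1138, 0.1781]
tcp_rot: [0.943, 0.332, -0.0, -0.0]
contact_force: [0.3, -1.4, -1.7]
opening: 0.182
finger_force: 48.9
```

Call:
{"api": "jog_arm", "payload": {"deltas": "0.24 0.98 0 0 0 0.89;0.24 0.98 0 0 0 0.89;0.24 0.98 0 0 0 0.89;0.24 0.98 0 0 0 0.89;0.24 0.98 0 0 0 0.89;0.24 0.98 0 0 0 0.89;0.24 0.98 0 0 0 0.89;0.24 0.98 0 0 0 0.89;0.24 0.98 0 0 0 0.89;0.24 0.98 0 0 0 0.89;0.24 0.98 0 0 0 0.89;0.24 0.98 0 0 0 0.89;0.24 0.98 0 0 0 0.89;0 0 0 0 0 0;0 0 0 0 0 0"}}

```text
time: 9.38
eef_pos: [0.615, 0.1398, 0.178]
tcp_rot: [0.61, 0.792, -0.0, -0.0]
contact_force: [0.0, 0.6, -0.8]
opening: 0.18
finger_force: 48.8
```

Run:
```python
from h import *
r=grab('wrist','w3'); st=get_state();print(st['eef_pos'],st['tcp_rot'],st['qpos'])
```

```text
[0.61504404 0.13953984 0.17808168] [ 6.10065245e-01  7.92351062e-01 -4.01855828e-04 -1.72581138e-04] [ 6.25628644e-02  2.56716046e-01  1.74998525e+00 -4.16467589e-04
  1.13568035e+00 -1.95771754e-01]
```

View pics/w3.png

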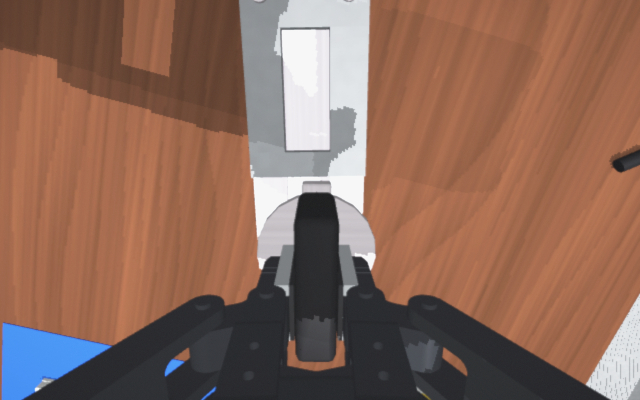

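The hole's corners are at (280,28), (330,28), (331,151) and (286,151), with the plate's end at (250,177) to (364,177). The bolt is held straight.

Run:
```python
from h import *
r,s=L('w3'),L('scene0')
g=cv2.cvtColor(r['color'],6)
c=np.array([(280.5,28),(329.5,28),(331,151),(286,151)],np.float32)
sc=cv2.cornerSubPix(g,c.reshape(-1,1,2).copy(),(4,4),(-1,-1),(3,50,.01)).reshape(-1,2);print(sc.round(1).tolist())
H=np.array([onz(r,u,.055) for u in c]);print(H.round(4),H.mean(0))
print('sizes',[np.linalg.norm(H[i]-H[i-1]).round(4) for i in range(4)])
for i,j in((1,0),(2,3)):pass
for a,b in((2,1),(3,0)):
    v=H[b]-H[a];print('yaw',np.arctan2(v[1],v[0]))
# scene corners: near-post right etc
for uw,us in(((280.5,28),(504,234.4)),((286,151),(466.9,240.2)),((329.5,28),(510.1,245.8)),((250,177),(453.2,238)),((364,177),(468.3,263))):
    print(tri((r,uw),(s,us)))
st=get_state();q=st['tcp_rot'];print('toolyaw',2*np.arctan2(q[1],q[0]),q)
```

```text
[[279.5, 28.799999237060547], [329.6000061035156, 27.899999618530273], [328.79998779296875, 149.39999389648438], [285.8999938964844, 150.10000610351562]]
[[0.5636 0.2439 0.055 ]
 [0.5939 0.2519 0.055 ]
 [0.6161 0.1763 0.055 ]
 [0.5855 0.1681 0.055 ]] [0.58978997 0.21006503 0.055     ]
sizes [np.float64(0.0788), np.float64(0.0313), np.float64(0.0788), np.float64(0.0316)]
yaw 1.8554948313886859
yaw 1.8516302387438444
(array([0.5641061 , 0.24678302, 0.05104167]), [np.float64(0.0025351665141852115), np.float64(0.002535166514185088)])
(array([0.58672919, 0.16985261, 0.05408898]), [np.float64(0.0022290601343781264), np.float64(0.002229060134378149)])
(array([0.59445649, 0.25367068, 0.05400163]), [np.float64(0.0016230825003235353), np.float64(0.0016230825003235758)])
(array([0.56763312, 0.14461437, 0.03901307]), [np.float64(0.007119425555230354), np.float64(0.007119425555230395)])
(array([0.64420069, 0.16584076, 0.05711461]), [np.float64(0.0012318160208616695), np.float64(0.0012318160208615989)])
toolyaw 1.829306641648382 [ 6.10065245e-01  7.92351062e-01 -4.01855828e-04 -1.72581138e-04]
```

Run:
```python
from h import *
s,d=L('scene0'),L('side0')
c=np.array([.590,.2105,0]);y=np.array([np.cos(1.8535),np.sin(1.8535),0]);x=np.array([y[1],-y[0],0])
for uv,zs in(((562,147),(.2,.235)),((560,155),(.19,.22)),((545,200),(.08,.12)),((545,215),(.06,)),((613,160),(.2,.235)),((590,140),(.235,))):
    for z in zs:
        p=onz(s,uv,z)-c;print(uv,z,'slot x,y',(p@x).round(3),(p@y).round(3))
for us,ud in(((562,145),(240,232)),((613,175),(155,225))):
    p,e=tri((s,us),(d,ud));print(p,e,(p-c)@x,(p-c)@y)
```

```text
(562, 147) 0.2 slot x,y -0.092 0.154
(562, 147) 0.235 slot x,y -0.06 0.121
(560, 155) 0.19 slot x,y -0.081 0.148
(560, 155) 0.22 slot x,y -0.055 0.121
(545, 200) 0.08 slot x,y -0.061 0.149
(545, 200) 0.12 slot x,y -0.032 0.117
(545, 215) 0.06 slot x,y -0.037 0.144
(613, 160) 0.2 slot x,y -0.04 0.229
(613, 160) 0.235 slot x,y -0.012 0.193
(590, 140) 0.235 slot x,y -0.067 0.182
[0.50087723 0.30202679 0.24544495] [np.float64(0.004380099739686036), np.float64(0.004380099739686126)] -0.060053347592162486 0.11275467785326988
[0.59238063 0.3522274  0.26710943] [np.float64(0.005095847089984246), np.float64(0.0050958470899841735)] 0.041821417840363063 0.1354374128844832
```

Call:
{"api": "jog_arm", "payload": {"deltas": "-0.31 0.88 0 0 0 0.06;-0.31 0.88 0 0 0 0.06;-0.31 0.88 0 0 0 0.06;-0.31 0.88 0 0 0 0.06;0 0 0 0 0 0;0 0 0 0 0 0"}}

```text
time: 10.18
eef_pos: [0.5906, 0.2108, 0.1784]
tcp_rot: [0.6, 0.8, -0.0, 0.0]
contact_force: [-0.9, -0.4, -0.9]
opening: 0.177
finger_force: 48.8
```

Call:
{"api": "jog_arm", "payload": {"deltas": "0 0 -0.8 0 0 0;0 0 -0.8 0 0 0;0 0 -0.6 0 0 0;0 0 -0.5 0 0 0;0 0 -0.4 0 0 0;0 0 0 0 0 0"}}

```text
time: 10.92
eef_pos: [0.5901, 0.2106, 0.1154]
tcp_rot: [0.6, 0.8, -0.001, -0.001]
contact_force: [0.2, -0.8, -2.3]
opening: 0.181
finger_force: 48.9
```

Call:
{"api": "jog_arm", "payload": {"deltas": "0 0 -0.4 0 0 0;0 0 -0.4 0 0 0;0 0 -0.2 0 0 0;0 0 0 0 0 0"}}

```text
time: 11.42
eef_pos: [0.5902, 0.2106, 0.0957]
tcp_rot: [0.6, 0.8, -0.0, -0.0]
contact_force: [-0.2, -0.5, -1.9]
opening: 0.178
finger_force: 48.9
```

Small steps from here, to feel for the collar touching the plate.

Call:
{"api": "jog_arm", "payload": {"deltas": "0 0 -0.1 0 0 0;0 0 -0.1 0 0 0;0 0 0 0 0 0"}}

```text
time: 11.8
eef_pos: [0.5904, 0.2106, 0.0922]
tcp_rot: [0.6, 0.8, -0.0, -0.0]
contact_force: [-0.1, -0.9, -1.7]
opening: 0.177
finger_force: 48.9
```

Call:
{"api": "jog_arm", "payload": {"deltas": "0 0 -0.07 0 0 0;0 0 0 0 0 0"}}

```text
time: 12.05
eef_pos: [0.5904, 0.2106, 0.0908]
tcp_rot: [0.6, 0.8, -0.0, -0.0]
contact_force: [-0.3, -0.1, -1.9]
opening: 0.179
finger_force: 48.9
```

Call:
{"api": "jog_arm", "payload": {"deltas": "0 0 -0.07 0 0 0;0 0 0 0 0 0"}}

```text
time: 12.3
eef_pos: [0.5904, 0.2106, 0.0893]
tcp_rot: [0.6, 0.8, -0.0, -0.0]
contact_force: [-0.2, -0.3, -1.4]
opening: 0.179
finger_force: 48.9
```

Call:
{"api": "jog_arm", "payload": {"deltas": "0 0 -0.05 0 0 0;0 0 0 0 0 0"}}

```text
time: 12.55
eef_pos: [0.5904, 0.2106, 0.0884]
tcp_rot: [0.6, 0.8, -0.0, -0.0]
contact_force: [-1.0, -0.1, -2.4]
opening: 0.178
finger_force: 48.9
```

Call:
{"api": "jog_arm", "payload": {"deltas": "0 0 -0.05 0 0 0;0 0 0 0 0 0"}}

```text
time: 12.8
eef_pos: [0.5906, 0.2107, 0.0877]
tcp_rot: [0.6, 0.8, 0.0, 0.0]
contact_force: [0.3, -0.4, -1.3]
opening: 0.177
finger_force: 48.9
```

Call:
{"api": "jog_arm", "payload": {"deltas": "0 0 -0.05 0 0 0;0 0 0 0 0 0"}}

```text
time: 13.05
eef_pos: [0.5907, 0.2107, 0.0876]
tcp_rot: [0.6, 0.8, -0.0, 0.0]
contact_force: [-2.9, -0.6, 5.8]
opening: 0.177
finger_force: 49.9
```

Contact at TCP z 0.0876. I'll back off about 2 mm and make the quarter turn.

Call:
{"api": "jog_arm", "payload": {"deltas": "0 0 0.12 0 0 0;0 0 0 0 0 0.87;0 0 0 0 0 0.87;0 0 0 0 0 0.87;0 0 0 0 0 0.87;0 0 0 0 0 0.87;0 0 0 0 0 0.87;0 0 0 0 0 0.87;0 0 0 0 0 0.87;0 0 0 0 0 0.87;0 0 0 0 0 0.87;0 0 0 0 0 0.87;0 0 0 0 0 0.87;0 0 0 0 0 0.87;0 0 0 0 0 0.87;0 0 0 0 0 0.87;0 0 0 0 0 0.87;0 0 0 0 0 0.87;0 0 0 0 0 0.87;0 0 0 0 0 0"}}

```text
time: 15.55
eef_pos: [0.5902, 0.2106, 0.0882]
tcp_rot: [-0.139, 0.99, 0.0, -0.0]
contact_force: [0.4, -0.7, -2.1]
opening: 0.18
finger_force: 48.9
```

Call:
{"api": "jog_arm", "payload": {"deltas": "0 0 -0.06 0 0 0;0 0 0 0 0 0"}}

```text
time: 15.8
eef_pos: [0.5905, 0.2107, 0.0877]
tcp_rot: [-0.139, 0.99, 0.0, -0.0]
contact_force: [-0.4, 0.1, -1.1]
opening: 0.183
finger_force: 48.9
```

Call:
{"api": "jog_arm", "payload": {"deltas": "0 0 0 0 0 0;0 0 0 0 0 0;0 0 0 0 0 0;0 0 0 0 0 0;0 0 0 0 0 0;0 0 0 0 0 0", "gripper": 1}}

```text
time: 16.55
eef_pos: [0.5905, 0.2107, 0.0877]
tcp_rot: [-0.139, 0.99, 0.0, -0.0]
contact_force: [-0.6, -0.3, 0.0]
opening: 0.999
finger_force: 0.0
```

Call:
{"api": "jog_arm", "payload": {"deltas": "0 0 0.5 0 0 0;0 0 1 0 0 0;0 0 1 0 0 0;0 0 1 0 0 0;0 0 1 0 0 0;0 0 0.5 0 0 0;0 0 0 0 0 0;0 0 0 0 0 0;0 0 0 0 0 0"}}

```text
time: 17.68
eef_pos: [0.5899, 0.2106, 0.1865]
tcp_rot: [-0.139, 0.99, -0.0, -0.001]
contact_force: [-0.3, -0.5, 0.3]
opening: 1.001
finger_force: 0.0
```

Run:
```python
from fit import *
r=grab('wrist','w4'); c=tuple(int(v) for v in proj(r,(.59,.2105,.08)))
o=(r,mask(r,c,70));print(c,o[1].sum(),fit([o],[.59,.2105,.061,3.42]),'want yaw',1.8535+1.5708)
```

```text
(315, 206) 3737 (array([0.59015256, 0.21100154, 0.05615087, 3.42420462]), np.float64(0.3658465687586247), [np.float64(0.3658465687586247)]) want yaw 3.4242999999999997
```

View pics/w4.png

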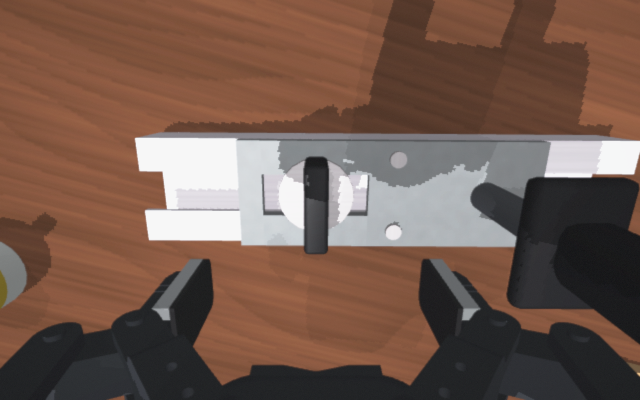

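The last view shows the bolt seated at (315,200), with its handle square across the slot. The gripper is clear of it.

```bash
python3 -c "
from plant import ctrl; print(ctrl.sign_off())"
```

```text
the job is handed in; nothing more can be done
None
```

The wing bolt is seated in the foot plate, turned square across the slot and released; the round-knob screw and the pump bottle were left alone, and I handed the job in at about 18 s (no verdict was returned).

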